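# Nip up the air-line union

### The arm

A 6-joint arm with a two-finger parallel gripper is mounted at the origin on the work surface. World frame = base frame: x ahead of the robot, y to its left, z up, the work surface at z = 0. Lengths are in mm, angles in rad, forces in N, time in s.
With the tool pointing down it reaches from about 275 to 1000 mm from the base axis. Payload 8.4 kg.
Tool frame: the origin (TCP) lies between the finger pads; the fingertips stand 17 mm ahead of it and the grasp point (between the pads) lies 2 mm behind it; z points along the fingers, y is the line along which they close (so a half turn about z gives the same grasp; the last joint's range is limited). The gripper opens to 85 mm and grips with 20 to 120 N. Pads are 22 mm wide; open, the fingers measure 114 mm over their backs; the gripper's body (76 mm by 85 mm) begins 54 mm behind the grasp point. The pads swing forward as they close: fully open they stand 13 mm farther back than shut.
Start: joints at [-1.257, 0.353, 1.633, -0, 1.155, -0.002], TCP at [194.109, -594.096, 248.281] pointing down, gripper open.
Joint ranges: [-2.63, 2.63], [-0.92, 2.1], [0.06, 2.66], [-1.3, 4.44], [0, 2.69], [-3.02, 3.02]. Speed limits (rad/s): [2.22, 2.22, 2.79, 3.14, 3.14, 3.14].

### API

Orientations are given as [roll, pitch, yaw] about the fixed x, y, z axes, in that order (R = Rz(yaw) Ry(pitch) Rx(roll)).
In Python, from rig import sense, grab_frame, sign_off gives the robot as it stands. The module is installed in compiled form; this text tells all that it offers.
- The arm moves only by the tool send_rows, never from a script. Its argument "moves" is a list that holds one entry, the list of rows, each a list of 7 numbers: the shift along the world's x, y, z in m, then the turn, a rotation vector about the world's x, y, z in rad, then the opening, from -1 (shut) to 1 (fully open). In form: [[[dx, dy, dz, rx, ry, rz, jaw], ...]]. A call has 1 to 10 rows; each row shifts and turns the commanded pose from where the row before left it; what a row does not reach is not made up. A row lasts 1/10 s, in which the tool goes at most 50 mm and 8.59 degrees, less where a joint would pass 70% of its speed; a pose out of reach is approached as far as the arm can. A call with a gripper value outside its range is refused whole. The fingers move at their own pace and stop on an object; "grip_force" is the grip in N (left out, the last holds). Time passes only in rows, so rows that do not move let the fingers close. It gives the time, the measured TCP pose, the force, the opening and the grip force at its end, in the units of the state.
- sense(): the state, without advancing time (a new reading comes with each control period).
- grab_frame(name): name is "side" or "top"; returns a dict with "img" (420x560x3 uint8, red, green, blue), "mtx" (3x3 intrinsics, pixels), "dist" ([k1, k2, p1, p2, k3] as OpenCV has them; the pictures are not rectified), "rvec" (rotation vector, rad) and "tvec" (3), from world to camera coordinates, as OpenCV has them. Camera axes: x right, y down, z forward; pixel columns grow to the right and rows downward; lengths in mm; the calibration is good to about 2 mm. A picture is of the moment at which its call begins. There is no depth.
- sign_off(): hands the job in; it is judged then, once.
The state is a dict: "clock": time; "qpos": joint angles; "qvel": joint speeds; "joint_efforts": joint torques, N m; "eef_pos": TCP position; "tcp_rot": TCP orientation; "contact_force": force on the tool from outside, world axes, zero at the start; "wrist_torque": the same for the moment, N m; "opening": opening from 0.0 (shut) to 1.0 (fully open); "grasp_force": force on a finger pad.
Only numpy, scipy, OpenCV 4.12 (cv2) and the standard library are available. Lean on these libraries where they do the work, as an engineer would, in place of code of your own. Each camera call takes 0.05 s, during which the arm holds its last target. There are 200 camera calls.

### The job

The union nut on the short air pipe has been left loose. Turn it clockwise (seen from above) with the fingers until it is hand tight, without forcing it further that way, then use the spanner to tighten it an eighth of a turn more. Finally lay the spanner down flat on the shelf, clear of the pipe, without dropping it, and leave the dish, tyre levers and scraper where they lie.

Things in the scene. Friction and masses are not known exactly. Their poses are not given: they have to be found in the camera images.
- riser: fixed upright galvanised pipe; origin at the centre of its foot on the shelf, z up. Foot 90 mm across, 10 high; pipe 34 across, 108 tall; fixed collar 66 across from 46 to 62 mm up, the union nut above it. The collar has two ribs 42 to 60 mm up: a short one to 46 mm from the axis along +x, and a long one to 56 mm from the axis an eighth of a turn clockwise of it (-45 degrees).
- nut (a point): centre of the captive brass union nut's hexagon, on the pipe's axis, 81 mm up; turns with it, z up. 50 mm across flats, from 68 to 94 mm up. Flats face x and every 60 degrees on, corners at 30, 90.. degrees. Below it a flange 62 mm across (64 to 68 mm up) with a pointer tab along x to 42 mm from the axis: over the short rib when hand tight, over the long rib when an eighth of a turn tighter.
- union_run (a joint): easy turn of the nut before it is hand tight, rad, clockwise from above positive: it turns lightly (about 0.2 N m) up to 1.4, where it is hand tight; the nut starts between 0.2 and 0.9
- union_tight (a joint): tightening turn beyond hand tight, rad, clockwise from above positive: 0 at the start; it takes about 1.2 N m, stays where it is left, and should finish near 0.785 (an eighth of a turn)
- spanner: loose single-ended open spanner lying flat, 193 mm long, 0.3 kg; origin on the underside at the handle's grip point; x towards the jaw, z up. Black rubber handle 24 mm wide, 18 high, x -64 to 56 mm; steel head 14 mm thick, 78 wide, underside level with the handle's: back of the head x 56 to 74 mm, two straight prongs on to x 129 mm.
- jaw (a point): centre of the spanner's jaw, 105 mm along x from the grip point, 7 mm above the underside: where the nut's axis belongs. The jaw is 53.5 mm wide between flat prongs, open above, below and ahead (+x); the prongs reach 24 mm past this point, the jaw's back lies 31 mm behind it. On the nut, the handle points along one of the nut's corners.
- dish: bystander: loose green ceramic dish, 110 mm across, 32 mm high; origin at the centre of its underside
- tyre_levers: bystander: two yellow nylon tyre levers clipped together crossed, 125 mm long, 12 mm high, loose; origin under their crossing
- scraper: bystander: loose steel scraper with a wooden handle, 150 mm long, 14 mm high; origin underneath its middle, blade to +x
- toolbox: bystander: fixed red plastic toolbox 330 x 180 mm, 128 mm high, 160 mm over its handle; origin at the centre of its underside
Mind the look-alikes: they are no part of the job. Leave any orange or pink look-alike of the spanner alone.

How it is judged:
By the outcome, as a careful person would: the job done as asked, in the order asked, and still so for the second after the job is handed in, with the robot touching nothing.
It also fails if it takes over 61 s, if anything falls off the work surface, if the arm or the gripper's body presses on something with over 40 N, if the wrist force passes 120 N, or if a joint passes its speed limit or range.

## Working session

There is one attempt and no reset: what is moved stays moved. The work goes in short steps, Python scripts to look and compute and a tool call to move; the robot and the scene stay as the last step left them, time stands still between calls to the robot, and variables do not carry over. Pictures are saved under pics/ and viewed, at most 10 in all, crops included, and the job is handed in when it is done.

Besides the shell and the picture viewer there is one more tool, called after "Call:" as name([rows], argument=value, ...), one row to a line, values as JSON. send_rows: Moves the arm, as the interface text tells. Its arguments: {"type":"object","properties":{"moves":{"type":"array"},"grip_force":{"type":"number"}},"required":["moves"]}

```bash
mkdir -p pics
cat > h.py <<'E'
import numpy as np,cv2
from rig import sense,grab_frame
def save(n,f):
    d=grab_frame(n); cv2.imwrite(f,d["img"][:,:,::-1]); np.savez(f[:-4]+'.npz',**d); return d
def ray(d,uv):
    p=cv2.undistortPoints(np.array([[uv]],float),d["mtx"],d["dist"])[0,0]
    R=cv2.Rodrigues(d["rvec"])[0]; t=np.ravel(d["tvec"])
    return -R.T@t, R.T@np.array([p[0],p[1],1])
def at_z(d,uv,z):
    c,v=ray(d,uv); return c+v*(z-c[2])/v[2]
def proj(d,P):
    return cv2.projectPoints(np.array(P,float).reshape(-1,3),d["rvec"],d["tvec"],d["mtx"],d["dist"])[0][:,0]
E
python3 - <<'E'
from h import *
a=save("side","pics/side0.png");b=save("top","pics/top0.png")
for d in(a,b): print(ray(d,(280,210)))
print(sense())
E
```

```text
(array([218.22554669, 804.94064221, 807.74767366]), array([ 0.33822899, -0.69040561, -0.63949138]))
(array([ 367.5046923 ,   53.06933635, 1464.92507807]), array([ 0.14956381,  0.00479357, -0.98877645]))
{'clock': 0.1, 'qpos': array([-1.25737172e+00,  3.53580385e-01,  1.63405455e+00,  1.82037202e-05,
        1.15520169e+00, -2.37814507e-03]), 'qvel': array([-5.82297864e-05, -4.49276222e-04, -2.88227074e-04,  5.50602327e-04,
       -4.23026791e-04,  1.95058661e-03]), 'joint_efforts': array([-3.14058261e-04, -6.06358409e+01, -3.42819142e+01, -3.90325783e-05,
        3.81990918e-03, -8.24414457e-06]), 'eef_pos': array([ 194.00588875, -593.70199905,  247.63803715]), 'tcp_rot': array([-3.14034873e+00, -1.96032926e-05,  3.15795375e-01]), 'contact_force': array([-0.55441372, -0.11530172, -0.1755722 ]), 'wrist_torque': array([-0.00447123,  0.04070178, -0.05520816]), 'grasp_force': 0.0, 'opening': 1.0009615287064053}
```

View pics/top0.png

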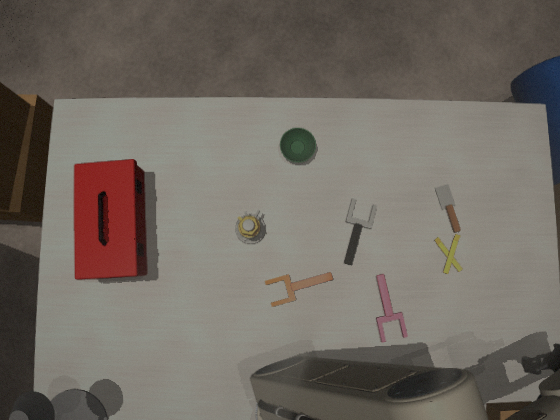

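View pics/side0.png

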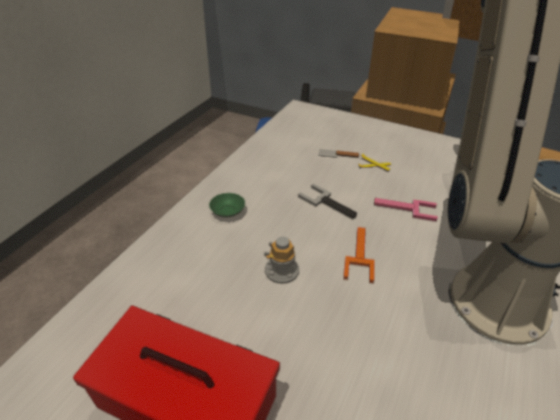

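Top-view candidates for the spanner are black with a steel head at (358,232), orange at (298,287) and pink at (390,310). By the description it is the black and steel one. I'll check it and the nut in one enlarged crop.

Run:
```python
from h import *
d=dict(np.load("pics/top0.npz")); s=dict(np.load("pics/side0.npz"))
A=cv2.resize(d["img"][190:270,225:275],None,fx=7,fy=7,interpolation=cv2.INTER_CUBIC)[:560]
B=cv2.resize(d["img"][190:270,335:385],None,fx=7,fy=7,interpolation=cv2.INTER_CUBIC)[:560]
cv2.imwrite("pics/crop.png",np.hstack([A,B])[:,:,::-1])
for n,uv,z in [("riser",(248.5,227),108),("span tail",(349,263),9),("dish",(298,145),0),("levers",(448,254),0),("scraper",(448,208),0),("orange",(298,287),0),("pink",(390,310),0),("tl",(54,98),0),("br",(555,400),0)]: print(n,at_z(d,uv,z).round())
```

```text
riser [525. 146. 108.]
span tail [ 432. -144.    9.]
dish [791.   7.   0.]
levers [ 460. -445.    0.]
scraper [ 599. -450.    0.]
orange [361.   5.   0.]
pink [ 295. -265.    0.]
tl [949. 794.   0.]
br [  14. -776.    0.]
```

View pics/crop.png

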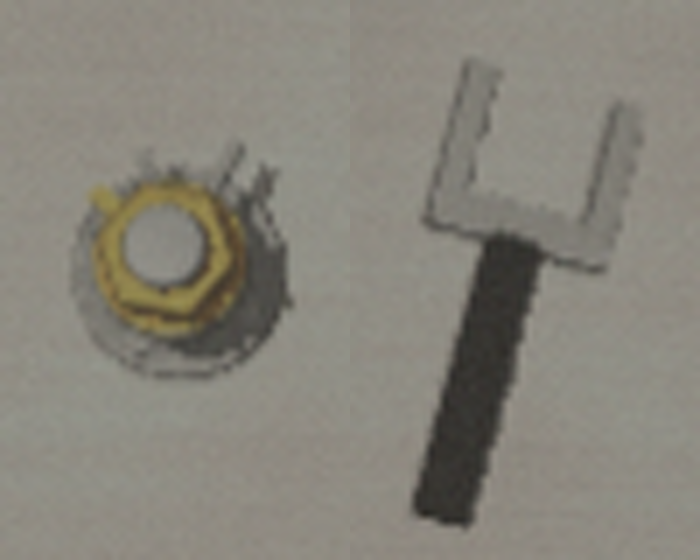

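Run:
```python
from h import *
d=dict(np.load("pics/top0.npz")); s=dict(np.load("pics/side0.npz"))
P=lambda x,y,ox=225:(ox+(x+.5)/7-.5,190+(y+.5)/7-.5)
top=at_z(d,P(165,243),108);foot=at_z(d,P(179,272),10);print(top,foot)
c=(top+foot)/2
for n,x,y,z in [("tab",95,195,66),("short",148,155,60),("long",238,146,60),("dark",275,168,60),("dark on table",275,168,0)]:
    v=at_z(d,P(x,y),z)-c; print(n,np.hypot(*v[:2]),np.degrees(np.arctan2(v[1],v[0])))
for n,x,y,z in [("tipL",485,60,14),("tipR",628,100,14),("cornL",425,218,14),("cornR",605,270,14),("tailL",413,517,18),("tailR",470,525,18),("neckL",487,235,18),("neckR",540,250,18)]:
    print(n,at_z(d,P(x-350,y,335),z).round(1))
C=cv2.resize(s["img"][225:285,255:310],None,fx=9,fy=9,interpolation=cv2.INTER_CUBIC); cv2.imwrite("pics/c2.png",C[:,:,::-1])
```

```text
[532.13420743 147.26123215 108.        ] [531.74175943 147.91906865  10.        ]
tab 40.07598628156449 51.88162345348322
short 43.60859327089867 14.140847723304692
long 53.23203354357045 -29.50905864298979
dark 55.84360468422181 -48.0341292877188
dark on table 60.4441032701649 -40.50426636417028
tipL [ 624.5 -159.9   14. ]
tipR [ 607.7 -220.9   14. ]
cornL [ 556.5 -133.4   14. ]
cornR [ 534.8 -209.6   14. ]
tailL [ 430.3 -126.6   18. ]
tailR [ 427.1 -150.5   18. ]
neckL [ 548.9 -159.    18. ]
neckR [ 542.7 -181.4   18. ]
```

View pics/c2.png

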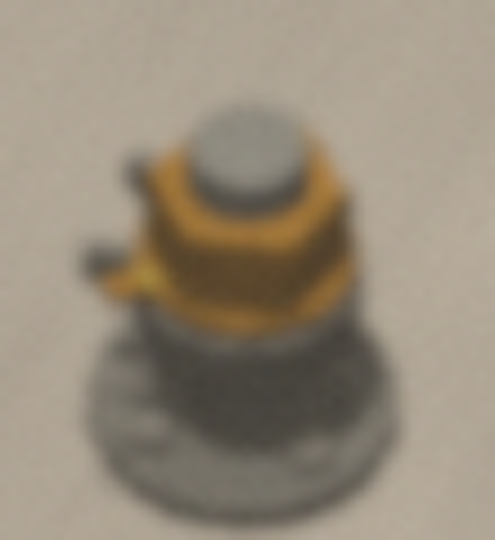

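The crop confirms the black-handled steel spanner, with its tail near (349,263) and jaw opening up-image. The nut's tab is near (239,218), with the short rib near (246,212) and the long rib near (259,211). This puts the riser at about (532,147.5) with yaw about 14°, the nut tab at about 52°, and the spanner's heading at about -15°. I'll move above the nut first.

Call:
send_rows([
  [[0.0141, 0.0309, 0, 0, 0, 0.1336, 1], [0.0141, 0.0309, 0, 0, 0, 0.1336, 1], [0.0141, 0.0309, 0, 0, 0, 0.1336, 1], [0.0141, 0.0309, 0, 0, 0, 0.1336, 1], [0.0141, 0.0309, 0, 0, 0, 0.1336, 1], [0.0141, 0.0309, 0, 0, 0, 0.1336, 1], [0.0141, 0.0309, 0, 0, 0, 0.1336, 1], [0.0141, 0.0309, 0, 0, 0, 0.1336, 1], [0.0141, 0.0309, 0, 0, 0, 0.1336, 1], [0.0141, 0.0309, 0, 0, 0, 0.1336, 1]],
], grip_force=20)

```text
clock: 1.1
eef_pos: [335.3, -283.7, 248.1]
tcp_rot: [-3.141, -0.0, 1.657]
contact_force: [0.9, -0.7, -0.1]
opening: 0.999
grasp_force: 0.0
```

Call:
send_rows([
  [[0.0141, 0.0309, 0, 0, 0, 0.1336, 1], [0.0141, 0.0309, 0, 0, 0, 0.1336, 1], [0.0141, 0.0309, 0, 0, 0, 0.1336, 1], [0.0141, 0.0309, 0, 0, 0, 0.1336, 1], [0.0141, 0.0309, 0, 0, 0, 0.1336, 1], [0.0141, 0.0309, 0, 0, 0, 0.1336, 1], [0.0141, 0.0309, 0, 0, 0, 0.1336, 1], [0.0141, 0.0309, 0, 0, 0, 0.1336, 1], [0.0141, 0.0309, 0, 0, 0, 0.1336, 1], [0.0141, 0.0309, 0, 0, 0, 0.1336, 1]],
])

```text
clock: 2.1
eef_pos: [476.3, 25.3, 248.1]
tcp_rot: [-3.141, -0.0, 2.993]
contact_force: [0.4, -0.1, 0.3]
opening: 0.998
grasp_force: 0.0
```

Call:
send_rows([
  [[0.0141, 0.0309, 0, 0, 0, 0.1336, 1], [0.0141, 0.0309, 0, 0, 0, 0.1336, 1], [0.0141, 0.0309, 0, 0, 0, 0.1336, 1], [0.0141, 0.0309, 0, 0, 0, 0.1336, 1], [0, 0, 0, 0, 0, 0, 1], [0, 0, 0, 0, 0, 0, 1]],
])

```text
clock: 2.7
eef_pos: [532.1, 147.8, 247.7]
tcp_rot: [-3.141, -0.001, -2.761]
contact_force: [-0.5, 1.0, -0.9]
opening: 1.0
grasp_force: 0.0
```

```bash
python3 -c "
from h import *
s=sense();print(s['clock'],s['qpos'].round(2),s['eef_pos'].round(1),np.degrees(s['tcp_rot']).round(1),s['wrist_torque'],s['contact_force'])"
```

```text
2.7 [ 0.27  0.24  1.79 -0.    1.11 -1.68] [532.1 147.8 247.7] [-1.800e+02 -1.000e-01 -1.582e+02] [-0.00843626  0.05380361 -0.03065738] [-0.4963038   1.00551458 -0.91249334]
```

Call:
send_rows([
  [[0, 0, -0.03, 0, 0, 0, 1], [0, 0, -0.03, 0, 0, 0, 1], [0, 0, -0.03, 0, 0, 0, 1], [0, 0, -0.03, 0, 0, 0, 1], [0, 0, -0.025, 0, 0, 0, 1], [0, 0, -0.015, 0, 0, 0, 1], [0, 0, 0, 0, 0, 0, 1]],
])

```text
clock: 3.4
eef_pos: [530.4, 145.9, 86.3]
tcp_rot: [3.141, -0.005, -2.763]
contact_force: [0.5, 0.8, 0.2]
opening: 1.005
grasp_force: 0.0
```

Call:
send_rows([
  [[0, 0, 0, 0, 0, 0, -1], [0, 0, 0, 0, 0, 0, -1], [0, 0, 0, 0, 0, 0, -1], [0, 0, 0, 0, 0, 0, -1], [0, 0, 0, 0, 0, 0, -1], [0, 0, 0, 0, 0, 0, -1], [0, 0, 0, 0, 0, 0, -1]],
], grip_force=20)

```text
clock: 4.1
eef_pos: [532.4, 149.5, 90.2]
tcp_rot: [3.139, 0.002, -2.763]
contact_force: [-6.6, 12.6, 10.3]
opening: 0.585
grasp_force: 19.5
```

```bash
python3 -c "
from h import *
s=sense();print(s['clock'],s['opening'],s['eef_pos'].round(1),np.degrees(s['tcp_rot']).round(1),s['wrist_torque'],s['contact_force'])"
```

```text
4.1 0.5849296352367859 [532.4 149.5  90.2] [ 1.798e+02  1.000e-01 -1.583e+02] [ 2.12644753  1.29066095 -0.16764671] [-6.62276587 12.55586443 10.26492425]
```

Call:
send_rows([
  [[-0.0005, 0.001, 0.001, 0, 0, 0, -1], [-0.0005, 0.001, 0.001, 0, 0, 0, -1], [0, 0, 0, 0, 0, 0, -1]],
])

```text
clock: 4.4
eef_pos: [532.1, 149.8, 90.6]
tcp_rot: [-3.141, 0.002, -2.761]
contact_force: [3.5, 2.2, -9.6]
opening: 0.58
grasp_force: 24.8
```

```bash
python3 -c "
from h import *
s=sense();print(s['clock'],s['opening'],s['eef_pos'].round(1),np.degrees(s['tcp_rot']).round(1),s['wrist_torque'],s['contact_force'])"
```

```text
4.4 0.5804668289966441 [532.1 149.8  90.6] [-1.800e+02  1.000e-01 -1.582e+02] [ 0.49442419 -0.56524834 -0.19817889] [ 3.4840598   2.23943809 -9.59202128]
```

Call:
send_rows([
  [[0, 0, 0, 0, 0, -0.07, -1], [0, 0, 0, 0, 0, -0.07, -1], [0, 0, 0, 0, 0, -0.07, -1], [0, 0, 0, 0, 0, -0.07, -1], [0, 0, 0, 0, 0, -0.07, -1], [0, 0, 0, 0, 0, -0.07, -1], [0, 0, 0, 0, 0, -0.07, -1], [0, 0, 0, 0, 0, 0, -1]],
])

```text
clock: 5.2
eef_pos: [532.0, 150.0, 90.5]
tcp_rot: [3.14, 0.001, 3.029]
contact_force: [3.0, 4.3, -9.7]
opening: 0.584
grasp_force: 25.0
```

```bash
python3 -c "
from h import *
s=sense();print(s['clock'],s['opening'],s['eef_pos'].round(1),np.degrees(s['tcp_rot']).round(1),s['wrist_torque'],s['contact_force'],s['grasp_force'])"
```

```text
5.2 0.584037580991991 [532.  150.   90.5] [1.799e+02 1.000e-01 1.736e+02] [ 0.85112707 -0.46315725 -0.17431826] [ 2.98559396  4.25661162 -9.69743645] 24.999222457408905
```

Call:
send_rows([
  [[0, 0, 0, 0, 0, -0.04, -1], [0, 0, 0, 0, 0, -0.04, -1], [0, 0, 0, 0, 0, -0.03, -1], [0, 0, 0, 0, 0, 0, -1]],
])

```text
clock: 5.6
eef_pos: [531.9, 150.1, 90.6]
tcp_rot: [3.14, 0.001, 2.921]
contact_force: [2.0, 5.7, -8.5]
opening: 0.58
grasp_force: 22.2
```

```bash
python3 -c "
from h import *
s=sense();print(s['clock'],s['opening'],s['eef_pos'].round(1),np.degrees(s['tcp_rot']).round(1),s['wrist_torque'],s['contact_force'],s['grasp_force'])"
```

```text
5.6 0.5803511536273089 [531.9 150.1  90.6] [179.9   0.  167.4] [ 1.02155771 -0.350664    0.02700521] [ 2.03331097  5.66945363 -8.4587318 ] 22.21018373966217
```

Call:
send_rows([
  [[0, 0, 0, 0, 0, -0.02, -1], [0, 0, 0, 0, 0, -0.01, -1], [0, 0, 0, 0, 0, 0, -1]],
])

```text
clock: 5.9
eef_pos: [531.4, 150.2, 90.6]
tcp_rot: [3.141, 0.0, 2.893]
contact_force: [-0.7, 7.3, -6.3]
opening: 0.582
grasp_force: 21.9
```

```bash
python3 -c "
from h import *
s=sense();print(s['clock'],s['opening'],s['eef_pos'].round(1),np.degrees(s['tcp_rot']).round(1),s['wrist_torque'],s['contact_force'],s['grasp_force'])"
```

```text
5.9 0.5821295783287052 [531.4 150.2  90.6] [179.9   0.  165.7] [1.14228548 0.0277321  0.46842979] [-0.69470333  7.32426038 -6.25547147] 21.860438883304596
```

Call:
send_rows([
  [[0, 0, 0, 0, 0, -0.02, -1], [0, 0, 0, 0, 0, 0, -1]],
])

```text
clock: 6.1
eef_pos: [531.4, 150.2, 90.7]
tcp_rot: [3.141, -0.0, 2.873]
contact_force: [-0.9, 7.3, -4.9]
opening: 0.58
grasp_force: 23.2
```

```bash
python3 -c "
from h import *
s=sense();print(s['clock'],s['opening'],s['eef_pos'].round(1),np.degrees(s['tcp_rot']).round(1),s['wrist_torque'],s['contact_force'],s['grasp_force'])"
```

```text
6.1 0.5800629712882668 [531.4 150.2  90.7] [180.   -0.  164.6] [1.19893505 0.09096854 0.9024632 ] [-0.85943505  7.32518905 -4.88750805] 23.155705332756042
```

Call:
send_rows([
  [[0, 0, 0, 0, 0, 0, 1], [0, 0, 0, 0, 0, 0, 1], [0, 0, 0, 0, 0, 0, 1], [0, 0, 0, 0, 0, 0, 1], [0, 0, 0.01, 0, 0, 0, 1], [0, 0, 0.03, 0, 0, 0, 1], [0, 0, 0.02, 0, 0, 0, 1]],
])

```text
clock: 6.8
eef_pos: [531.9, 149.5, 152.2]
tcp_rot: [3.141, 0.001, 2.872]
contact_force: [0.2, 1.2, 1.3]
opening: 1.001
grasp_force: 0.0
```

Call:
send_rows([
  [[-0.00405, -0.0304, 0, 0, 0, 0, 1], [-0.00405, -0.0304, 0, 0, 0, 0, 1], [-0.00405, -0.0304, 0, 0, 0, 0, 1], [-0.00405, -0.0304, 0, 0, 0, 0, 1], [-0.00405, -0.0304, 0, 0, 0, 0, 1], [-0.00405, -0.0304, 0, 0, 0, 0, 1], [-0.00405, -0.0304, 0, 0, 0, 0, 1], [-0.00405, -0.0304, 0, 0, 0, 0, 1], [-0.00405, -0.0304, 0, 0, 0, 0, 1], [-0.00405, -0.0304, 0, 0, 0, 0, 1]],
])

```text
clock: 7.8
eef_pos: [490.9, -155.9, 151.1]
tcp_rot: [-3.142, 0.001, 2.872]
contact_force: [0.2, -0.9, 0.4]
opening: 0.999
grasp_force: 0.0
```

Run:
```python
from h import *
d=save("top","pics/top1.png"); s=sense();print(s['clock'],s['opening'],s['eef_pos'].round(1),np.degrees(s['tcp_rot']).round(1))
A=cv2.resize(d["img"][195:255,220:280],None,fx=9,fy=9,interpolation=cv2.INTER_CUBIC)
cv2.imwrite("pics/c3.png",A[:,:,::-1])
```

```text
7.85 0.9964428319253069 [ 490.8 -159.2  151.3] [-1.799e+02  1.000e-01  1.646e+02]
```

View pics/c3.png

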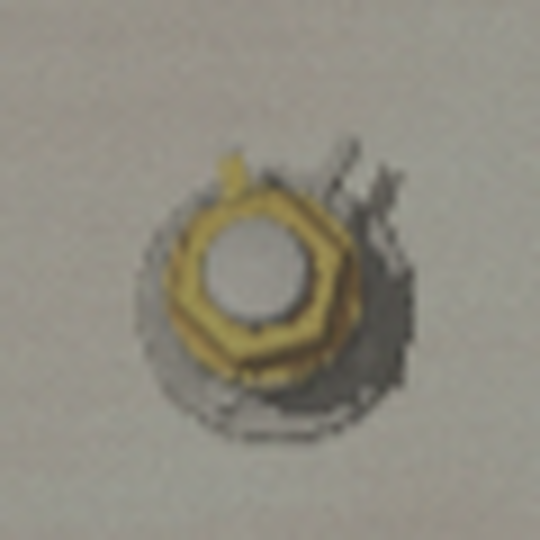

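The tab, at crop (232,160), now sits over the short rib. The nut is hand tight. Next I'll grasp the spanner.

Call:
send_rows([
  [[0, 0, -0.03, 0, 0, 0, 1], [0, 0, -0.03, 0, 0, 0, 1], [0, 0, -0.03, 0, 0, 0, 1], [0, 0, -0.02, 0, 0, 0, 1], [0, 0, -0.01, 0, 0, 0, 1], [0, 0, -0.01, 0, 0, 0, 1], [0, 0, 0, 0, 0, 0, 1]],
])

```text
clock: 8.55
eef_pos: [490.9, -154.4, 19.9]
tcp_rot: [-3.142, -0.001, 2.872]
contact_force: [0.7, 0.6, 0.6]
opening: 0.999
grasp_force: 0.0
```

Call:
send_rows([
  [[0, 0, 0, 0, 0, 0, -1], [0, 0, 0, 0, 0, 0, -1], [0, 0, 0, 0, 0, 0, -1], [0, 0, 0, 0, 0, 0, -1], [0, 0, 0, 0, 0, 0, -1], [0, 0, 0, 0, 0, 0, -1], [0, 0, 0, 0, 0, 0, -1], [0, 0, 0, 0, 0, 0, -1], [0, 0, 0, 0, 0, 0, -1]],
], grip_force=90)

```text
clock: 9.45
eef_pos: [491.3, -154.6, 21.1]
tcp_rot: [-3.142, 0.001, 2.872]
contact_force: [-2.6, 0.4, 9.1]
opening: 0.252
grasp_force: 89.1
```

```bash
python3 -c "
from h import *
s=sense();print(s['clock'],s['opening'],s['eef_pos'].round(1),np.degrees(s['tcp_rot']).round(1),s['wrist_torque'],s['contact_force'],s['grasp_force'])"
```

```text
9.45 0.2521181133928179 [ 491.3 -154.6   21.1] [-180.     0.   164.6] [0.14908429 0.36452748 0.07462829] [-2.62344263  0.3935305   9.10700375] 89.12600040435791
```

Call:
send_rows([
  [[0, 0, 0.01, 0, 0, 0, -1], [0, 0, 0.02, 0, 0, 0, -1], [0, 0, 0.03, 0, 0, 0, -1], [0, 0, 0.03, 0, 0, 0, -1], [-0.002, 0.0126, 0.02, 0, 0, 0, -1], [-0.005, 0.025, 0.015, 0, 0, 0, -1], [-0.005, 0.025, 0, 0, 0, 0, -1], [-0.005, 0.025, 0, 0, 0, 0, -1], [-0.005, 0.025, 0, 0, 0, 0, -1], [-0.005, 0.025, 0, 0, 0, 0, -1]],
])

```text
clock: 10.45
eef_pos: [463.4, -16.0, 145.7]
tcp_rot: [3.142, -0.0, 2.872]
contact_force: [0.6, 0.6, -2.2]
opening: 0.252
grasp_force: 88.6
```

Call:
send_rows([
  [[-0.005, 0.03, 0, 0, 0, 0, -1], [-0.005, 0.03, 0, 0, 0, 0, -1], [-0.005, 0.03, 0, 0, 0, 0, -1], [-0.005, 0.03, 0, 0, 0, 0, -1], [-0.005, 0.03, 0, 0, 0, 0, -1], [-0.005, 0.025, 0, 0, 0, 0, -1], [-0.0036, 0.02, 0, 0, 0, 0, -1], [0, 0, 0, 0, 0, 0, -1], [0, 0, 0, 0, 0, 0, -1]],
])

```text
clock: 11.35
eef_pos: [430.1, 178.1, 145.5]
tcp_rot: [-3.141, -0.0, 2.874]
contact_force: [0.3, 0.1, -2.1]
opening: 0.256
grasp_force: 88.7
```

Run:
```python
from h import *
d=save("top","pics/top2.png"); s=sense();print(s['clock'],s['opening'],s['eef_pos'].round(1),np.degrees(s['tcp_rot']).round(1),s['wrist_torque'],s['grasp_force'])
A=cv2.resize(d["img"][195:265,215:285],None,fx=8,fy=8,interpolation=cv2.INTER_CUBIC)
cv2.imwrite("pics/c4.png",A[:,:,::-1])
```

```text
11.4 0.252186614209423 [430.1 177.7 145.4] [-180.    -0.   164.6] [0.06786377 0.04628962 0.02564069] 88.74084949493408
```

View pics/c4.png

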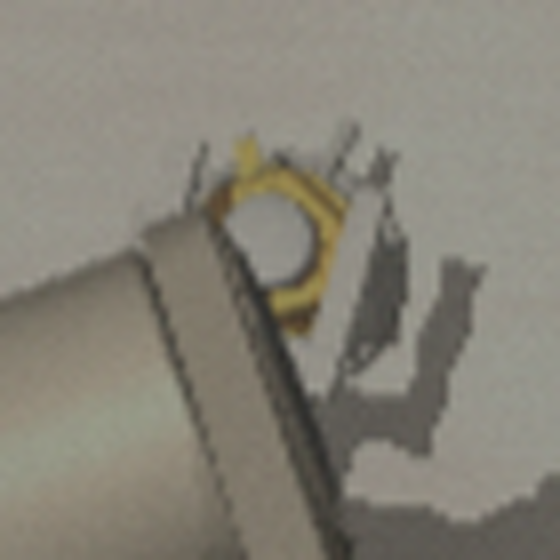

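Run:
```python
from h import *
d=dict(np.load("pics/top2.npz"))
c=lambda P:((proj(d,P)-[215,195]+.5)*8-.5).round(0).tolist()
a=np.radians(-15.4);R=np.array([[np.cos(a),-np.sin(a)],[np.sin(a),np.cos(a)]])
def sp(x,y,z):
    q=R@[x,y]+[430.1,177.9];return [q[0],q[1],124.3+z]
print("R inner tip,outer tip,outer back",c([sp(129,-26.75,14),sp(129,-39,14),sp(56,-39,14)]))
print("L inner tip,outer",c([sp(129,26.75,14),sp(129,39,14)]))
for n in [(531.6,150.2),(532,147.5)]:print("pipe top c,right,left",c([[*n,108],[n[0],n[1]-17,108],[n[0],n[1]+17,108]]))
g=cv2.cvtColor(d["img"],cv2.COLOR_RGB2GRAY)
for r in(214,217,220,223,226):print(r,g[r,236:268])
```

```text
R inner tip,outer tip,outer back [[350.0, 183.0], [385.0, 193.0], [324.0, 400.0]]
L inner tip,outer [[199.0, 140.0], [164.0, 130.0]]
pipe top c,right,left [[260.0, 239.0], [309.0, 240.0], [211.0, 239.0]]
pipe top c,right,left [[268.0, 238.0], [317.0, 239.0], [219.0, 238.0]]
214 [144 146 144 133 110 144 144 144 140 134 135 128 133  99 100 125 132 134
 131 134 130 108 132 147 148 151 102 118 116 147 151 150]
217 [144 144 130  95 127 123 107  89  99 118 112 116 126 125 132 122 102  93
 119 117 103 130 123 111 112  97  92  97 147 147 149 148]
220 [144 142  92 109 100  79  79  80 120 131 133 134 133 131 128 129 105 128
 125  99  96 127 112 135 141 141 140 100 143 149 149 146]
223 [100 101 102 107 110  77  72 122 141 140 141 141 143 144 140 139 137 117
  83 126 132 123 139 138 142 141 102 124 105 145 149 147]
226 [115 120 118 122 118 120  84  87  78 106 140 143 143 143 142 140 139 115
  81 109 127 139 144 143 142 105  83  74  77  88 144 148]
```

Call:
send_rows([
  [[-0.0018, 0.0005, -0.01, 0, 0, 0, -1], [0, 0, -0.012, 0, 0, 0, -1], [0, 0, -0.006, 0, 0, 0, -1], [0, 0, -0.003, 0, 0, 0, -1], [0, 0, -0.003, 0, 0, 0, -1], [0, 0, 0, 0, 0, 0, -1]],
])

```text
clock: 12.0
eef_pos: [428.5, 178.5, 110.9]
tcp_rot: [-3.141, -0.001, 2.872]
contact_force: [-0.4, -0.4, -2.4]
opening: 0.254
grasp_force: 88.7
```

```bash
python3 -c "
from h import *
s=sense();print(s['clock'],s['opening'],s['eef_pos'].round(1),np.degrees(s['tcp_rot']).round(1),s['wrist_torque'],s['contact_force'],s['grasp_force'])"
```

```text
12.0 0.2537451951350977 [428.5 178.5 110.9] [-180.    -0.   164.6] [ 0.02212311  0.04760599 -0.00650065] [-0.44437669 -0.35707813 -2.38350529] 88.73072147369385
```

Call:
send_rows([
  [[0, 0, -0.004, 0, 0, 0, -1], [0, 0, -0.004, 0, 0, 0, -1], [0, 0, -0.004, 0, 0, 0, -1], [0, 0, -0.004, 0, 0, 0, -1], [0, 0, 0, 0, 0, 0, -1]],
])

```text
clock: 12.5
eef_pos: [428.2, 178.5, 94.7]
tcp_rot: [-3.141, -0.001, 2.872]
contact_force: [-0.8, -1.1, -3.0]
opening: 0.252
grasp_force: 88.7
```

Run:
```python
from h import *
s=sense();print(s['clock'],s['opening'],s['eef_pos'].round(1),np.degrees(s['tcp_rot']).round(1),s['wrist_torque'],s['contact_force'],s['grasp_force'])
# arc plan about the nut from grip position, steps in rad
n=np.array([531.5,150.2]);g=s['eef_pos'][:2]
for tot,N in((-.40,8),(-.92,18)):
    st=tot/N;r=g-n
    for i in range(N):
        Rm=np.array([[np.cos(st),-np.sin(st)],[np.sin(st),np.cos(st)]]);q=Rm@r
        if N>8: print(i+1,((q-r)/1000).round(4).tolist())
        r=q
```

```text
12.5 0.2524954332807462 [428.2 178.5  94.7] [-180.    -0.   164.6] [-0.02653655  0.14784882  0.00076412] [-0.83659728 -1.09623188 -2.97970161] 88.72610449790955
1 [0.0016, 0.0052]
2 [0.0018, 0.0052]
3 [0.0021, 0.0051]
4 [0.0024, 0.0049]
5 [0.0026, 0.0048]
6 [0.0029, 0.0047]
7 [0.0031, 0.0045]
8 [0.0033, 0.0044]
9 [0.0035, 0.0042]
10 [0.0037, 0.004]
11 [0.0039, 0.0038]
12 [0.0041, 0.0036]
13 [0.0043, 0.0034]
14 [0.0045, 0.0032]
15 [0.0046, 0.0029]
16 [0.0048, 0.0027]
17 [0.0049, 0.0024]
18 [0.005, 0.0022]
```

Call:
send_rows([
  [[0.0016, 0.0052, 0, 0, 0, -0.0511, -1], [0.0018, 0.0052, 0, 0, 0, -0.0511, -1], [0.0021, 0.0051, 0, 0, 0, -0.0511, -1], [0.0024, 0.0049, 0, 0, 0, -0.0511, -1], [0.0026, 0.0048, 0, 0, 0, -0.0511, -1], [0.0029, 0.0047, 0, 0, 0, -0.0511, -1], [0, 0, 0, 0, 0, 0, -1]],
])

```text
clock: 13.2
eef_pos: [442.0, 208.1, 95.1]
tcp_rot: [-3.14, 0.0, 2.566]
contact_force: [1.8, -6.7, -2.3]
opening: 0.251
grasp_force: 88.9
```

Run:
```python
from h import *
s=sense();print(s['clock'],s['opening'],s['eef_pos'].round(1),np.degrees(s['tcp_rot']).round(1),s['wrist_torque'],s['contact_force'],s['grasp_force'])
```

```text
13.2 0.251273323648235 [442.  208.1  95.1] [-179.9    0.   147. ] [-0.95538447 -0.20084187  0.3657523 ] [ 1.82983799 -6.70454072 -2.32179691] 88.86439204216003
```

Call:
send_rows([
  [[0.0031, 0.0045, 0, 0, 0, -0.0511, -1], [0.0033, 0.0044, 0, 0, 0, -0.0511, -1], [0.0035, 0.0042, 0, 0, 0, -0.0511, -1], [0.0037, 0.004, 0, 0, 0, -0.0511, -1], [0.0039, 0.0038, 0, 0, 0, -0.0511, -1], [0.0041, 0.0036, 0, 0, 0, -0.0511, -1], [0.0043, 0.0034, 0, 0, 0, -0.0511, -1], [0.0045, 0.0032, 0, 0, 0, -0.0511, -1], [0, 0, 0, 0, 0, 0, -1]],
])

```text
clock: 14.1
eef_pos: [472.2, 239.2, 95.1]
tcp_rot: [-3.14, 0.001, 2.158]
contact_force: [0.5, -4.5, -2.6]
opening: 0.256
grasp_force: 89.0
```

Run:
```python
from h import *
s=sense();print(s['clock'],s['opening'],s['eef_pos'].round(1),np.degrees(s['tcp_rot']).round(1),s['wrist_torque'],s['contact_force'],s['grasp_force'])
d=save("top","pics/top3.png");e=save("side","pics/side3.png")
A=cv2.resize(d["img"][195:255,220:280],None,fx=6,fy=6,interpolation=cv2.INTER_CUBIC)
B=cv2.resize(e["img"][225:285,245:305],None,fx=6,fy=6,interpolation=cv2.INTER_CUBIC)
cv2.imwrite("pics/c5.png",np.hstack([A,B])[:,:,::-1])
n=(531.5,150.2)
for ang in(-25,-30,-35,-20): print(ang,((proj(d,[n[0]+42*np.cos(np.radians(ang)),n[1]+42*np.sin(np.radians(ang)),68])-[220,195]+.5)*6).round())
```

```text
14.1 0.2559793985515161 [472.2 239.2  95.1] [-179.9    0.   123.7] [-0.67587437  0.02264531  0.59012128] [ 0.45927373 -4.47025096 -2.59121081] 88.97181630134583
-25 [[210. 111.]]
-30 [[217. 115.]]
-35 [[223. 119.]]
-20 [[203. 108.]]
```

View pics/c5.png

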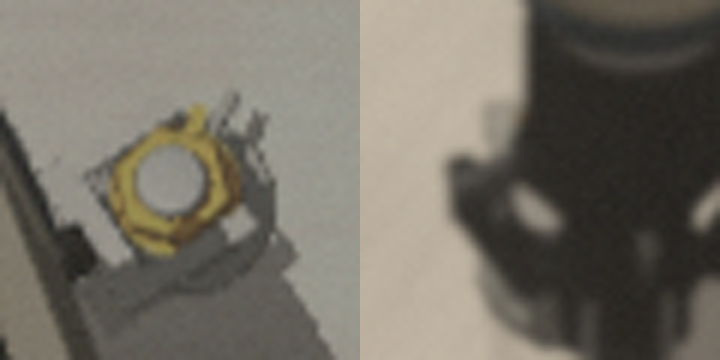

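```bash
cat > tab.py <<'E'
from h import *
def tab(f):
    d=dict(np.load(f)); hsv=cv2.cvtColor(d["img"],cv2.COLOR_RGB2HSV).astype(int)
    m=(hsv[:,:,1]>85)&(hsv[:,:,0]>14)&(hsv[:,:,0]<32)
    c=np.array([531.8,148.5]); o=[]
    for v,u in np.argwhere(m[195:255,220:280])+[195,220]:
        q=at_z(d,(u,v),67)[:2]-c; r=np.hypot(*q)
        if 34<r<46: o.append([np.degrees(np.arctan2(q[1],q[0])),hsv[v,u,1]])
    o=np.array(o); print(f,len(o),np.average(o[:,0],weights=o[:,1]).round(1) if len(o) else None,o[:,0].round().tolist())
E
python3 - <<'E'
from tab import *
for f in("top0","top1","top3"): tab(f"pics/{f}.npz")
E
```

```text
pics/top0.npz 7 49.5 [50.0, 47.0, 44.0, 53.0, 50.0, 47.0, 54.0]
pics/top1.npz 4 14.9 [17.0, 12.0, 18.0, 13.0]
pics/top3.npz 6 -15.7 [-13.0, -17.0, -10.0, -14.0, -19.0, -20.0]
```

Call:
send_rows([
  [[0.0046, 0.0029, 0, 0, 0, -0.0511, -1], [0.0048, 0.0027, 0, 0, 0, -0.0511, -1], [0.0049, 0.0024, 0, 0, 0, -0.0511, -1], [0.005, 0.0022, 0, 0, 0, -0.0511, -1], [0, 0, 0, 0, 0, 0, -1]],
])

```text
clock: 14.7
eef_pos: [491.5, 249.6, 95.1]
tcp_rot: [-3.141, 0.0, 1.953]
contact_force: [0.1, -2.5, -2.6]
opening: 0.256
grasp_force: 89.0
```

Run:
```python
from tab import *
s=sense();print(s['clock'],s['opening'],s['eef_pos'].round(1),np.degrees(s['tcp_rot']).round(1),s['wrist_torque'],s['contact_force'],s['grasp_force'])
d=save("top","pics/top4.png"); tab("pics/top4.npz")
A=cv2.resize(d["img"][195:255,220:280],None,fx=9,fy=9,interpolation=cv2.INTER_CUBIC)
cv2.imwrite("pics/c6.png",A[:,:,::-1])
```

```text
14.7 0.25620425470344765 [491.5 249.6  95.1] [-180.     0.   111.9] [-0.51498463  0.13932175  0.59166291] [ 0.09116468 -2.48799862 -2.59829479] 88.97204160690308
pics/top4.npz 8 -28.6 [-23.0, -26.0, -30.0, -24.0, -29.0, -32.0, -31.0, -35.0]
```

View pics/c6.png

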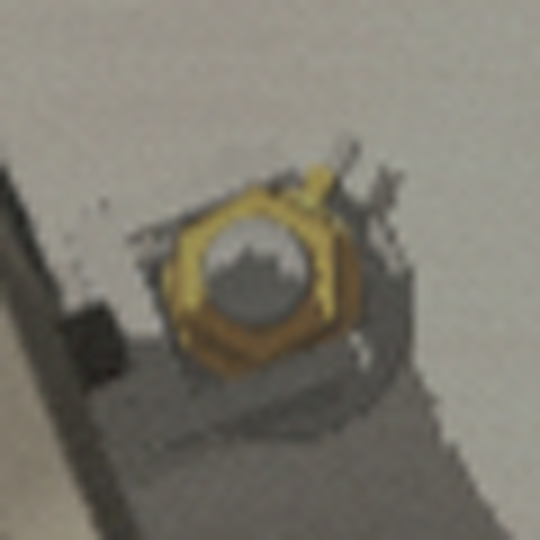

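Run:
```python
from h import *
from scipy.optimize import least_squares
d=dict(np.load("pics/top4.npz")); d1=dict(np.load("pics/top1.npz"))
P=lambda x,y:(220+(x+.5)/9-.5,195+(y+.5)/9-.5)
for c in([531.8,148.5],[532,147.5],[531.5,150.2]):
  for n,x,y,z,D in [("tab4",322,169,67,d),("long",350,140,60,d),("tab1",232,155,67,d1),("long1",350,142,60,d1)]:
    v=at_z(D,P(x,y),z)[:2]-c; print(n,np.hypot(*v).round(1),np.degrees(np.arctan2(v[1],v[0])).round(1),end='; ')
  print()
# differential image: tab pixels between top1 and top4
def cen(D,lo,hi,c=np.array([531.8,148.5])):
    hsv=cv2.cvtColor(D["img"],cv2.COLOR_RGB2HSV).astype(float); W=[];Q=[]
    big=cv2.resize(hsv[195:255,220:280],None,fx=4,fy=4,interpolation=cv2.INTER_LINEAR)
    for i in range(240):
        for j in range(240):
            q=at_z(D,(220+(j+.5)/4-.5,195+(i+.5)/4-.5),67)[:2]-c;a=np.degrees(np.arctan2(q[1],q[0]))
            if 35<np.hypot(*q)<45 and lo<a<hi and big[i,j,1]>70: W.append(big[i,j,1]-70);Q.append(a)
    return np.average(Q,weights=W).round(2),len(Q)
print(cen(dict(np.load("pics/top0.npz")),30,75),cen(d1,-10,40),cen(d,-50,-5))
```

```text
tab4 41.3 -26.4; long 54.4 -29.4; tab1 42.5 14.0; long1 53.9 -29.8; 
tab4 40.6 -25.3; long 53.8 -28.6; tab1 42.5 15.4; long1 53.2 -29.0; 
tab4 42.3 -28.3; long 55.5 -30.8; tab1 42.4 11.7; long1 55.0 -31.2; 
(np.float64(49.37), 87) (np.float64(15.29), 98) (np.float64(-28.05), 116)
```

Call:
send_rows([
  [[0.0022, 0.0008, 0, 0, 0, -0.022, -1], [0.0022, 0.0007, 0, 0, 0, -0.022, -1], [0, 0, 0, 0, 0, 0, -1]],
])

```text
clock: 15.05
eef_pos: [496.0, 251.3, 95.2]
tcp_rot: [-3.141, -0.0, 1.908]
contact_force: [-1.9, -3.2, -2.3]
opening: 0.253
grasp_force: 89.0
```

Run:
```python
from tab import *
s=sense();print(s['clock'],s['eef_pos'].round(1),np.degrees(s['tcp_rot']).round(1),s['wrist_torque'],s['contact_force'])
d=save("top","pics/top5.png"); tab("pics/top5.npz")
```

```text
15.05 [496.  251.3  95.2] [-180.    -0.   109.3] [-0.44110203  0.36957006  0.68594099] [-1.92009532 -3.17775322 -2.29004736]
pics/top5.npz 6 -30.5 [-26.0, -30.0, -29.0, -32.0, -31.0, -35.0]
```

Call:
send_rows([
  [[-0.0035, -0.0013, 0, 0, 0, 0.034, -1], [-0.0035, -0.0014, 0, 0, 0, 0.034, -1], [-0.0034, -0.0016, 0, 0, 0, 0.034, -1], [0, 0, 0, 0, 0, 0, -1], [0, 0, 0.005, 0, 0, 0, -1], [0, 0, 0.01, 0, 0, 0, -1], [0, 0, 0.015, 0, 0, 0, -1], [0, 0, 0.02, 0, 0, 0, -1], [0, 0, 0.015, 0, 0, 0, -1], [0, 0, 0, 0, 0, 0, -1]],
])

```text
clock: 16.1
eef_pos: [487.2, 248.1, 162.6]
tcp_rot: [3.137, -0.001, 2.009]
contact_force: [0.5, 0.6, -1.6]
opening: 0.258
grasp_force: 89.7
```

Run:
```python
from tab import *
s=sense();print(s['clock'],s['eef_pos'].round(1),np.degrees(s['tcp_rot']).round(1),s['wrist_torque'],s['contact_force'])
d=save("top","pics/top6.png"); tab("pics/top6.npz")
```

```text
16.1 [487.2 248.1 162.6] [179.7  -0.  115.1] [ 0.09434612  0.00653278 -0.03601201] [ 0.48697454  0.58430543 -1.55857541]
pics/top6.npz 7 -26.2 [-23.0, -26.0, -30.0, -20.0, -24.0, -29.0, -31.0]
```

Call:
send_rows([
  [[0.0113, -0.0348, 0, 0, 0, 0, -1], [0.0113, -0.0348, 0, 0, 0, 0, -1], [0.0113, -0.0348, 0, 0, 0, 0, -1], [0.0113, -0.0348, 0, 0, 0, 0, -1], [0.0113, -0.0348, 0, 0, 0, 0, -1], [0.0113, -0.0348, 0, 0, 0, 0, -1], [0.0113, -0.0348, 0, 0, 0, 0, -1], [0.0113, -0.0348, 0, 0, 0, 0, -1], [0.0113, -0.0348, 0, 0, 0, 0, -1], [0.0113, -0.0348, 0, 0, 0, 0, -1]],
])

```text
clock: 17.15
eef_pos: [598.6, -102.2, 159.1]
tcp_rot: [-3.141, -0.001, 2.01]
contact_force: [1.1, 1.2, -1.7]
opening: 0.251
grasp_force: 89.6
```

Call:
send_rows([
  [[0, 0, 0, 0, 0, 0, -1], [0, 0, 0, 0, 0, 0, -1]],
])

```text
clock: 17.35
eef_pos: [598.2, -101.4, 159.0]
tcp_rot: [-3.14, -0.001, 2.008]
contact_force: [-0.4, -0.4, -2.5]
opening: 0.25
grasp_force: 89.7
```

Run:
```python
from tab import *
s=sense();print(s['clock'],s['eef_pos'].round(1),np.degrees(s['tcp_rot']).round(1),s['wrist_torque'],s['contact_force'])
d=save("top","pics/top7.png"); tab("pics/top7.npz")
A=[cv2.resize(dict(np.load(f"pics/{f}.npz"))["img"][198:250,225:270],None,fx=8,fy=8,interpolation=cv2.INTER_CUBIC) for f in("top5","top7")]
cv2.imwrite("pics/c7.png",np.hstack(A)[:,:,::-1])
```

```text
17.35 [ 598.2 -101.4  159. ] [-1.799e+02 -1.000e-01  1.151e+02] [0.11676333 0.04491206 0.01166476] [-0.44279596 -0.36642483 -2.5150413 ]
pics/top7.npz 7 -26.1 [-23.0, -26.0, -30.0, -20.0, -24.0, -29.0, -31.0]
```

View pics/c7.png

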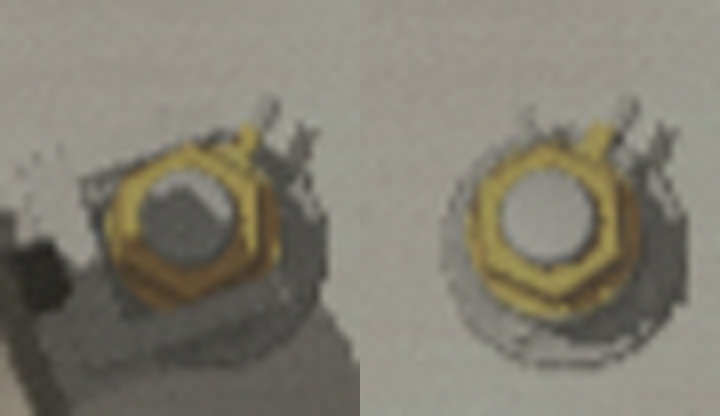

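```bash
cat > fit.py <<'E'
from h import *
from scipy.optimize import minimize
def mask(d,cx,cy,th):
    S=8;img=np.zeros((60*S,60*S),np.uint8)
    def poly(x,y,z):
        c,s=np.cos(th),np.sin(th)
        p=proj(d,np.c_[cx+c*x-s*y,cy+s*x+c*y,np.full(len(x),z)])-[220,195]
        cv2.fillPoly(img,[np.int32(np.round((p+.5)*S))],255) if z<100 else cv2.fillPoly(img,[np.int32(np.round((p+.5)*S))],0)
    t=np.linspace(0,2*np.pi,60)
    for z in(64,66,68): poly(31*np.cos(t),31*np.sin(t),z); poly(np.array([20,42,42,20.]),np.array([-4,-4,4,4.]),z)
    h=np.radians(30+60*np.arange(6))
    for z in np.arange(68,95,2): poly(28.87*np.cos(h),28.87*np.sin(h),z)
    # pipe above nut hides
    for z in(101,108): poly(17*np.cos(t),17*np.sin(t),z)
    return cv2.GaussianBlur(cv2.resize(img,(60,60),interpolation=cv2.INTER_AREA).astype(float)/255,(0,0),.5)
def fit(f,g):
    d=dict(np.load(f)); s=cv2.cvtColor(d["img"],cv2.COLOR_RGB2HSV)[195:255,220:280]
    s=np.clip((s[:,:,1].astype(float)-25)/95,0,1)
    def cost(p): return ((mask(d,p[0],p[1],np.radians(p[2]))-s)**2).sum()
    best=min((minimize(cost,[x,149,a],method="Nelder-Mead",options=dict(initial_simplex=[[x,149,a],[x+2,149,a],[x,151,a],[x,149,a+4]])) for x in(531,533) for a in(g-4,g,g+4)),key=lambda r:r.fun)
    print(f,best.x.round(2),best.fun.round(2))
E
python3 -c "
from fit import *
for f,g in(('top0',51),('top1',14),('top5',-29),('top6',-29),('top7',-29)): fit(f'pics/{f}.npz',g)"
```

```text
pics/top0.npz [531.61 148.17  49.31] 5.44
pics/top1.npz [531.5  147.96  16.97] 5.74
pics/top5.npz [531.65 148.14 -29.9 ] 35.75
pics/top6.npz [532.07 148.28 -24.85] 62.97
pics/top7.npz [531.57 148.01 -23.68] 5.29
```

Call:
send_rows([
  [[-0.0113, 0.0348, 0, 0, 0, 0, -1], [-0.0113, 0.0348, 0, 0, 0, 0, -1], [-0.0113, 0.0348, 0, 0, 0, 0, -1], [-0.0113, 0.0348, 0, 0, 0, 0, -1], [-0.0113, 0.0348, 0, 0, 0, 0, -1], [-0.0113, 0.0348, 0, 0, 0, 0, -1], [-0.0113, 0.0348, 0, 0, 0, 0, -1], [-0.0113, 0.0348, 0, 0, 0, 0, -1], [-0.0113, 0.0348, 0, 0, 0, 0, -1], [-0.0113, 0.0348, 0, 0, 0, 0, -1]],
])

```text
clock: 18.4
eef_pos: [483.8, 249.3, 160.1]
tcp_rot: [-3.141, -0.0, 2.012]
contact_force: [1.3, -0.3, -1.6]
opening: 0.253
grasp_force: 89.7
```

Call:
send_rows([
  [[0, 0, 0, 0, 0, 0, -1], [0, 0, -0.015, 0, 0, 0, -1], [0, 0, -0.015, 0, 0, 0, -1], [0, 0, -0.01, 0, 0, 0, -1], [0, 0, -0.005, 0, 0, 0, -1], [0, 0, 0, 0, 0, 0, -1]],
])

```text
clock: 19.0
eef_pos: [485.4, 247.0, 115.1]
tcp_rot: [-3.141, 0.0, 2.011]
contact_force: [-2.1, -0.3, 2.4]
opening: 0.251
grasp_force: 90.2
```

Run:
```python
from h import *
s=sense();print(s['clock'],s['eef_pos'].round(1),np.degrees(s['tcp_rot']).round(1),s['wrist_torque'],s['contact_force'])
```

```text
19.0 [485.4 247.  115.1] [-180.     0.   115.2] [-0.41148993  0.13436698 -0.04981826] [-2.06507814 -0.27411944  2.41545263]
```

Run:
```python
from h import *
d=dict(np.load("pics/top5.npz"))
a,b=[at_z(d,(225+x/8,198+y/8),88) for x,y in((85,182),(228,128))]
print(np.degrees(np.arctan2(*(b-a)[1::-1])))
s=sense();d=save("top","pics/top8.png");d7=dict(np.load("pics/top7.npz"))
e=[cv2.resize(q["img"][y:y+70,x:x+90],None,fx=8,fy=8,interpolation=cv2.INTER_CUBIC)[:, :400] for q,x,y in((d7,345,195),)]
# composite: top7 region of the spanner in hand, side-by-side with now
u=proj(d7,[598+105*np.cos(np.radians(-64.9)),-101.4+105*np.sin(np.radians(-64.9)),145])[0].astype(int);print(u)
A=cv2.resize(d7["img"][u[1]-30:u[1]+30,u[0]-32:u[0]+18],None,fx=8,fy=8,interpolation=cv2.INTER_CUBIC)
B=cv2.resize(d["img"][198:258,225:275],None,fx=8,fy=8,interpolation=cv2.INTER_CUBIC)
cv2.imwrite("pics/c8.png",np.hstack([A,B])[:,:,::-1])
```

```text
-68.59364139827322
[373 183]
```

View pics/c8.png

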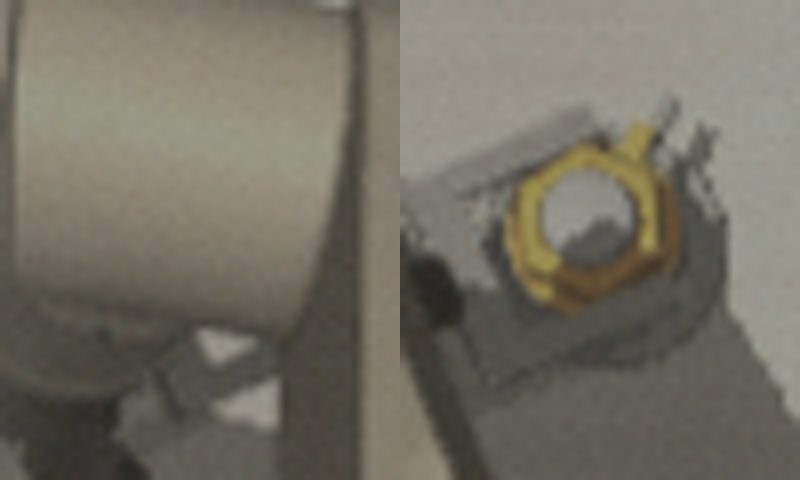

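Run:
```python
from h import *
from fit import fit
d=dict(np.load("pics/top8.npz"))
P=lambda x,y:(225+x/8-.5,198+y/8-.5)
a,b=[at_z(d,P(x,y),108) for x,y in((15,183),(188,107))]
u=(b-a)[:2];print(a,b,np.degrees(np.arctan2(u[1],u[0])))
u/=np.linalg.norm(u);
c,e=at_z(d,P(85,380),108),at_z(d,P(200,330),108)
for n in([531.5,150.2],[531.6,148.1]): 
    v=np.array(n)-a[:2]; print("perp to upper outer edge",u[0]*v[1]-u[1]*v[0],"(want 39)", [ (u[0]*(n[1]-q[1])-u[1]*(n[0]-q[0])) for q in(c,e)])
fit("pics/top8.npz",-25)
```

```text
[542.48018164 207.80674382 108.        ] [569.56783698 148.3498476  108.        ] -65.50671364367751
perp to upper outer edge -33.87505843679898 (want 39) [np.float64(38.65879511539542), np.float64(38.90522108653146)]
perp to upper outer edge -34.654689342508036 (want 39) [np.float64(37.879164209686365), np.float64(38.12559018082241)]
pics/top8.npz [531.65 148.35 -25.01] 34.65
```

Call:
send_rows([
  [[0, 0, 0.01, 0, 0, 0, -1], [-0.005, -0.0032, 0, 0, 0, 0.06, -1], [-0.005, -0.003, 0, 0, 0, 0.06, -1], [-0.004, -0.003, 0, 0, 0, 0.055, -1], [0, 0, -0.006, 0, 0, 0, -1], [0, 0, -0.006, 0, 0, 0, -1], [0, 0, -0.004, 0, 0, 0, -1], [0, 0, 0, 0, 0, 0, -1]],
])

```text
clock: 19.85
eef_pos: [472.1, 238.4, 109.2]
tcp_rot: [3.141, -0.0, 2.184]
contact_force: [-1.8, 3.0, 5.3]
opening: 0.251
grasp_force: 90.6
```

Run:
```python
from h import *
s=sense();print(s['clock'],s['eef_pos'].round(1),np.degrees(s['tcp_rot']).round(1),s['wrist_torque'],s['contact_force'])
```

```text
19.85 [472.1 238.4 109.2] [180.   -0.  125.2] [-0.29310331  0.11612534 -0.12840048] [-1.83469954  3.04963747  5.28950493]
```

Call:
send_rows([
  [[0, 0, 0.006, 0, 0, 0, -1], [-0.0017, 0.0024, 0, 0, 0, 0, -1], [0, 0, -0.004, 0, 0, 0, -1], [0, 0, -0.003, 0, 0, 0, -1], [0, 0, 0, 0, 0, 0, -1]],
])

```text
clock: 20.35
eef_pos: [470.2, 240.2, 108.0]
tcp_rot: [3.141, 0.001, 2.186]
contact_force: [0.2, 0.5, 3.6]
opening: 0.252
grasp_force: 90.3
```

Run:
```python
from h import *
s=sense();print(s['clock'],s['eef_pos'].round(1),np.degrees(s['tcp_rot']).round(1),s['wrist_torque'],s['contact_force'])
save("top","pics/top9.png")
from fit import fit
fit("pics/top9.npz",-25)
```

```text
20.35 [470.2 240.2 108. ] [180.    0.  125.2] [-0.4593954  -0.30773871  0.0496495 ] [0.21105924 0.51768272 3.62547969]
pics/top9.npz [531.66 148.42 -25.25] 37.28
```

```bash
cat > seg.py <<'E'
from h import *
def seg(f,z,th):
    d=dict(np.load(f)); g=cv2.cvtColor(d["img"],cv2.COLOR_RGB2GRAY)[190:265,205:290]
    g=cv2.resize(g,None,fx=4,fy=4,interpolation=cv2.INTER_CUBIC)
    L=cv2.createLineSegmentDetector().detect(g)[0][:,0]
    n=np.array([531.6,149])
    for l in L:
        p,q=[at_z(d,(205+(x+.5)/4-.5,190+(y+.5)/4-.5),z)[:2] for x,y in(l[:2],l[2:])]
        v=q-p; ln=np.hypot(*v); a=(np.degrees(np.arctan2(v[1],v[0]))-th+90)%180-90
        if ln<22 : continue
        u=np.array([np.cos(np.radians(a+th)),np.sin(np.radians(a+th))]); al=sorted([(p-n)@u,(q-n)@u]); w=np.array([-u[1],u[0]])
        if abs(a)<14 and abs((p-n)@w)<60: print("ang %.1f len %.0f lateral(left+) %.1f along %.0f..%.0f"%(a+th,ln,(p-n)@w,*al))
E
python3 - <<'E'
from seg import *
for f,z,t in(("top9",103,-55),("top8",108,-65),("top5",88,-70),("top4",88,-68)): print(f);seg(f"pics/{f}.npz",z,t)
E
```

```text
top9
ang -55.3 len 24 lateral(left+) 21.3 along -12..12
ang -55.9 len 43 lateral(left+) 25.7 along -36..7
top8
ang -72.4 len 30 lateral(left+) -56.7 along -127..-97
ang -59.4 len 24 lateral(left+) 20.4 along -14..10
ang -65.4 len 28 lateral(left+) 24.6 along -24..4
top5
ang -71.0 len 31 lateral(left+) -30.9 along -132..-100
ang -71.4 len 24 lateral(left+) 27.0 along -32..-8
top4
ang -72.4 len 30 lateral(left+) -39.7 along -128..-98
ang -66.9 len 39 lateral(left+) 27.7 along -32..6
```

Call:
send_rows([
  [[0, 0, 0.007, 0, 0, 0, -1], [-0.0012, -0.0009, 0, 0, 0, 0, -1], [0, 0, -0.004, 0, 0, 0, -1], [0, 0, -0.003, 0, 0, 0, -1], [0, 0, 0, 0, 0, 0, -1]],
])

```text
clock: 20.9
eef_pos: [468.6, 239.4, 108.0]
tcp_rot: [-3.141, -0.0, 2.185]
contact_force: [-2.7, 2.4, 4.1]
opening: 0.254
grasp_force: 90.5
```

Run:
```python
from seg import *
s=sense();print(s['clock'],s['eef_pos'].round(1),np.degrees(s['tcp_rot']).round(1),s['wrist_torque'],s['contact_force'])
save("top","pics/top10.png"); seg("pics/top10.npz",103,-55)
```

```text
20.9 [468.6 239.4 108. ] [-180.    -0.   125.2] [-0.09895479  0.03241363 -0.05789072] [-2.71421741  2.38406919  4.0566907 ]
ang -58.7 len 30 lateral(left+) -24.6 along -14..16
```

Call:
send_rows([
  [[0, 0, 0.003, 0, 0, 0, -1], [0, 0, 0, 0, 0, 0, -1]],
])

```text
clock: 21.15
eef_pos: [468.9, 239.2, 111.4]
tcp_rot: [-3.142, 0.0, 2.185]
contact_force: [-0.8, 0.3, -0.9]
opening: 0.253
grasp_force: 89.8
```

```bash
cat > st.py <<'E'
from h import *
s=sense();print(s['clock'],s['eef_pos'].round(1),np.degrees(s['tcp_rot']).round(1),s['wrist_torque'].round(2),s['contact_force'].round(1))
E
python3 st.py
```

```text
21.15 [468.9 239.2 111.4] [-180.     0.   125.2] [-0.   -0.01 -0.03] [-0.8  0.3 -0.9]
```

Call:
send_rows([
  [[0, 0, 0.01, 0, 0, 0, -1], [0, 0, 0.01, 0, 0, 0, -1], [0, 0, 0, 0, 0, 0, -1], [0, 0, 0, 0, 0, 0, -1]],
])

```text
clock: 21.55
eef_pos: [469.1, 239.4, 131.8]
tcp_rot: [3.14, 0.0, 2.185]
contact_force: [0.2, 0.2, -1.4]
opening: 0.248
grasp_force: 89.9
```

```bash
python3 st.py
python3 - <<'E'
from seg import *
save("top","pics/top11.png"); save("side","pics/side11.png")
print("at z126");seg("pics/top11.npz",124,-55)
from fit import fit
fit("pics/top11.npz",-25)
# side: predicted pixels of the prong tips for level vs 4deg tilt
d=dict(np.load("pics/side11.npz")); t=sense()['eef_pos']; a=np.radians(-55.6)
for tl in(0,4):
    T=np.radians(tl); o=[]
    for x,y,z in((129,39,14),(129,27,14),(129,-27,14),(129,-39,14),(129,39,0),(129,-39,0)):
        X=x*np.cos(T)-z*np.sin(T);Z=x*np.sin(T)+z*np.cos(T)
        o.append([t[0]+X*np.cos(a)-y*np.sin(a),t[1]+X*np.sin(a)+y*np.cos(a),t[2]-21.1+Z])
    print(tl,proj(d,o).round(1).tolist())
E
```

```text
21.55 [469.1 239.4 131.8] [179.9   0.  125.2] [ 0.09 -0.02 -0.02] [ 0.2  0.2 -1.4]
at z126
ang -55.2 len 25 lateral(left+) 18.5 along -13..12
ang -52.6 len 26 lateral(left+) -27.2 along -14..12
ang -57.0 len 24 lateral(left+) 23.5 along -12..11
ang -56.5 len 25 lateral(left+) 24.3 along -38..-13
pics/top11.npz [532.03 148.39 -25.11] 38.08
0 [[266.0, 231.3], [270.9, 230.9], [292.8, 229.0], [297.7, 228.6], [266.1, 235.5], [297.5, 232.8]]
4 [[266.0, 228.9], [271.0, 228.5], [293.0, 226.7], [297.9, 226.3], [266.0, 232.9], [297.6, 230.2]]
```

Run:
```python
from h import *
d=dict(np.load("pics/side11.npz"));d0=dict(np.load("pics/side0.npz"))
df=np.abs(d["img"].astype(int)-d0["img"]).sum(2)
print("cols 258..302 step2; |diff|");
for r in range(220,246): print(r,*(f"{v:3d}" for v in df[r,258:303:2]))
```

```text
cols 258..302 step2; |diff|
220  37  37  39  34  42  35  37   1 225 345 354 343 321 291 283 289 294 299 304 293 286 280 298
221  45  35  38  40  38  37  33   3 218 357 354 350 348 321 291 273 277 270 277 271 271 290 320
222  34  38  37  43  42  31  38   4 227 355 349 357 364 350 325 296 283 283 287 291 302 322 345
223  36  39  39  34  33  34  36   4 222 357 354 353 362 360 358 336 318 325 319 334 331 364 373
224  39  38  43  36  35  38  31   1 221 351 351 364 361 361 365 362 345 343 353 363 368 372 361
225  37  32  37  40  41  40  40   4 221 356 361 365 364 363 371 353 361 358 362 367 376 363 377
226  41  37  37  34  33  37  49   5 221 354 362 360 361 369 362 371 372 379 369 375 370 368 371
227  39  33  36  40  33  33  31   2 232 360 360 367 357 360 375 368 365 373 370 378 378 373 378
228  37  36  38  37  37  30  30   6 223 355 365 367 368 372 363 364 374 360 377 373 364 375 371
229  36  43  35  43  34  36  33   1 224 354 359 365 369 355 367 366 367 379 366 383 371 368 384
230  35  40  36  38  36  33  30   2 226 368 362 364 364 369 362 376 378 374 368 382 380 387 381
231  41  36  41 
[... 723 characters left out ...]
 358 378 381 378 382 369 383
239  32  25 132 119  40  82 189 303 344 313 290 282 279 276 287 302 356 378 378 380 374 377 372
240  26  86 251 226 139 193 253 327 332 288 283 288 288 288 281 286 327 370 385 375 372 380 374
241  28 140 295 276 231 252 263 311 300 264 288 286 292 291 287 256 281 373 378 383 386 371 377
242  13 154 285 274 272 254 221 266 251 229 276 283 293 289 282 245 267 350 397 382 376 376 374
243  26 121 266 268 291 253 165 192 195 194 256 283 302 294 268 199 242 340 391 373 375 379 376
244  32  93 265 287 311 251 122 110 119 140 221 262 284 271 228 157 236 315 379 383 385 374 374
245  29  74 282 324 332 273 106  36  55  98 148 216 251 224 168 142 228 280 353 388 380 383 374
```

Run:
```python
from h import *
def tips(f,t,yaw,tl):
    d=dict(np.load(f)); a=np.radians(yaw-180); T=np.radians(tl); o=[]
    for x,y,z in((129,39,14),(129,27,14),(129,27,0),(129,-39,14)):
        X=x*np.cos(T)-z*np.sin(T);Z=x*np.sin(T)+z*np.cos(T)
        o.append([t[0]+X*np.cos(a)-y*np.sin(a),t[1]+X*np.sin(a)+y*np.cos(a),t[2]-21.1+Z])
    return proj(d,o).round(1).tolist()
for tl in(0,-5,-10): print("side3",tips("pics/side3.npz",[472.2,239.2,95.1],123.7,tl)); 
for tl in(0,-5,-10): print("side11",tips("pics/side11.npz",[469.1,239.4,131.8],124.3,tl))
d0=dict(np.load("pics/side0.npz"))
d=dict(np.load("pics/side3.npz"))
df=np.abs(d["img"].astype(int)-d0["img"]).sum(2)
for r in range(236,264,2): print(r,*(f"{v:3d}" for v in df[r,250:290:2]))
print(proj(d,[[531.6,148.5,108],[531.6,148.5,10]]))
```

```text
side3 [[265.5, 241.3], [270.3, 241.0], [270.3, 245.0], [296.5, 238.9]]
side3 [[265.5, 244.4], [270.3, 244.0], [270.4, 248.3], [296.3, 242.0]]
side3 [[265.6, 247.7], [270.3, 247.3], [270.4, 251.8], [296.1, 245.2]]
side11 [[265.9, 231.1], [270.8, 230.7], [270.8, 234.9], [297.6, 228.5]]
side11 [[265.9, 234.3], [270.8, 233.9], [270.9, 238.3], [297.4, 231.7]]
side11 [[266.0, 237.7], [270.8, 237.3], [270.9, 242.0], [297.2, 235.1]]
236  40  43  45  43  43  44  35  42  37  42  16 152 356 362 356 335 325 311 308 305
238  43  40  44  42  36  34  38  38  37  40  23 152 353 346 312 288 288 290 310 318
240  39  44  43  40  42  38  40  41  31  28  15 159 329 283 282 284 288 288 289 286
242  35  43  39  42  36  39  41  24  36   4  29 140 246 237 274 287 301 287 292 249
244  45  37  34  41  41  40  46  17  59  24  95 114 204 157 217 260 279 270 230 156
246  45  42  43  41  40  43  38  25  65  35  14 101 192 141 113 153 167 162 119 132
248  49  40  41  46  44  38  37  27  59  88 141 102 176 189 158 127 116 137 142 201
250  46  41  41  41  30  40  77  19  54 142 159  77 113 193 205 201 202 204 216 194
252  44  42  40  37  23 218 269 140  92 153 169  90  81 100 114 142 143 165 168 115
254  41  43  46  42  16 214 234 121  59 113 178 150  74  77  79  92  91  94  87  81
256  46  45  39  46   6 200 280 239 165 157 118  96  74  80  72  79  84  85  89  83
258  45  39  41  36  16 197 322 337 270 150  28 131  82  66 100 106 103 100  98 129
260  37  39  44  44  19 166 340 348 318 207  54 117 147  91  86 162 160 142 137 133
262  43  41  45  43  30  52 249 349 298 197 117  28 110 114  25 151 139 142 143 148
[[282.5972883  240.01605412]
 [282.01580106 267.37642482]]
```

Call:
send_rows([
  [[0, 0, 0.015, 0, 0, 0, -1], [0.0031, -0.022, 0, 0, 0, 0, -1], [0.004, -0.03, 0, 0, 0, 0, -1], [0.004, -0.03, 0, 0, 0, 0, -1], [0.004, -0.03, 0, 0, 0, 0, -1], [0.004, -0.03, 0, 0, 0, 0, -1], [0.004, -0.03, 0, 0, 0, 0, -1], [0.004, -0.03, -0.02, 0, 0, 0, -1], [0.004, -0.027, -0.03, 0, 0, 0, -1], [0, 0, -0.03, 0, 0, 0, -1]],
])

```text
clock: 22.65
eef_pos: [500.7, 7.7, 65.6]
tcp_rot: [3.141, 0.001, 2.183]
contact_force: [0.4, 1.8, -3.2]
opening: 0.255
grasp_force: 89.8
```

Call:
send_rows([
  [[0, 0, -0.03, 0, 0, 0, -1], [0, 0, -0.006, 0, 0, 0, -1], [0, 0, -0.005, 0, 0, 0, -1], [0, 0, -0.002, 0, 0, 0, -1], [0, 0, -0.001, 0, 0, 0, -1], [0, 0, 0, 0, 0, 0, -1]],
])

```text
clock: 23.25
eef_pos: [500.3, 10.6, 23.2]
tcp_rot: [3.141, 0.001, 2.186]
contact_force: [-3.0, 3.3, 4.2]
opening: 0.257
grasp_force: 90.8
```

```bash
python3 st.py
```

```text
23.25 [500.3  10.6  23.2] [179.9   0.  125.2] [-0.04  0.18 -0.13] [-3.   3.3  4.2]
```

Call:
send_rows([
  [[0, 0, -0.001, 0, 0, 0, -1], [0, 0, -0.001, 0, 0, 0, -1], [0, 0, 0, 0, 0, 0, -1], [0, 0, 0, 0, 0, 0, 0.2], [0, 0, 0, 0, 0, 0, 0.2], [0, 0, -0.001, 0, 0, 0, 0.2]],
], grip_force=20)

```text
clock: 23.85
eef_pos: [500.4, 10.2, 19.4]
tcp_rot: [3.141, 0.001, 2.186]
contact_force: [-0.7, 0.2, -0.6]
opening: 0.603
grasp_force: 0.0
```

```bash
python3 st.py
```

```text
23.85 [500.4  10.2  19.4] [180.    0.  125.2] [-0.01 -0.04  0.02] [-0.7  0.2 -0.6]
```

Call:
send_rows([
  [[0, 0, 0, 0, 0, 0, -1], [0, 0, 0, 0, 0, 0, -1], [0, 0, 0, 0, 0, 0, -1], [0, 0, 0, 0, 0, 0, -1], [0, 0, 0, 0, 0, 0, -1], [0, 0, 0, 0, 0, 0, -1]],
], grip_force=115)

```text
clock: 24.45
eef_pos: [500.0, 10.3, 19.6]
tcp_rot: [3.142, 0.0, 2.185]
contact_force: [-2.8, 0.2, 6.7]
opening: 0.248
grasp_force: 113.6
```

```bash
python3 st.py
```

```text
24.45 [500.   10.3  19.6] [180.    0.  125.2] [-0.03  0.3  -0.06] [-2.8  0.2  6.7]
```

Call:
send_rows([
  [[0, 0, 0.01, 0, 0, 0, -1], [0, 0, 0.025, 0, 0, 0, -1], [0, 0, 0.03, 0, 0, 0, -1], [0, 0.01, 0.03, 0, 0, 0, -1], [-0.004, 0.03, 0.02, 0, 0, 0, -1], [-0.004, 0.03, 0.0107, 0, 0, 0, -1], [-0.004, 0.03, 0, 0, 0, 0, -1], [-0.0045, 0.03, 0, 0, 0, 0, -1], [-0.0045, 0.03, 0, 0, 0, 0, -1], [-0.0045, 0.03, 0, 0, 0, 0, -1]],
])

```text
clock: 25.45
eef_pos: [473.8, 201.4, 145.3]
tcp_rot: [-3.141, -0.0, 2.185]
contact_force: [0.3, -0.2, -2.9]
opening: 0.252
grasp_force: 113.2
```

Call:
send_rows([
  [[-0.003, 0.025, 0, 0, 0, 0, -1], [-0.002, 0.0118, 0, 0, 0, 0, -1], [0, 0, -0.01, 0, 0, 0, -1], [0, 0, -0.01, 0, 0, 0, -1], [0, 0, 0, 0, 0, 0, -1], [0, 0, 0, 0, 0, 0, -1]],
])

```text
clock: 26.05
eef_pos: [469.1, 235.9, 124.3]
tcp_rot: [-3.14, -0.0, 2.184]
contact_force: [1.0, -0.4, -2.0]
opening: 0.246
grasp_force: 113.2
```

```bash
python3 st.py
python3 - <<'E'
from seg import *
save("top","pics/top12.png"); seg("pics/top12.npz",118,-55)
E
```

```text
26.05 [469.1 235.9 124.3] [-179.9   -0.   125.1] [ 0.06 -0.01 -0.02] [ 1.  -0.4 -2. ]
ang -55.7 len 53 lateral(left+) 23.7 along -32..21
ang -53.5 len 24 lateral(left+) -26.8 along -13..11
```

Call:
send_rows([
  [[0.0014, 0.0022, 0, 0, 0, 0, -1], [0, 0, -0.006, 0, 0, 0, -1], [0, 0, -0.004, 0, 0, 0, -1], [0, 0, -0.003, 0, 0, 0, -1], [0, 0, -0.003, 0, 0, 0, -1], [0, 0, 0, 0, 0, 0, -1]],
])

```text
clock: 26.7
eef_pos: [470.5, 239.2, 108.5]
tcp_rot: [-3.141, -0.0, 2.185]
contact_force: [-1.0, 0.5, -1.8]
opening: 0.245
grasp_force: 113.2
```

```bash
python3 st.py
python3 - <<'E'
from seg import *
save("top","pics/top13.png"); seg("pics/top13.npz",103,-55)
E
```

```text
26.7 [470.5 239.2 108.5] [-180.    -0.   125.2] [0.07 0.09 0.02] [-1.   0.5 -1.8]
ang -55.6 len 40 lateral(left+) 26.7 along -25..15
ang -54.4 len 25 lateral(left+) 21.5 along -12..13
```

It is in without contact. I'll lower it fully and start the turn.

Call:
send_rows([
  [[0, 0, -0.005, 0, 0, 0, -1], [0, 0, -0.005, 0, 0, 0, -1], [0, 0, -0.004, 0, 0, 0, -1], [0, 0, 0, 0, 0, 0, -1]],
])

```text
clock: 27.15
eef_pos: [470.4, 239.1, 94.2]
tcp_rot: [-3.14, -0.0, 2.185]
contact_force: [0.9, -0.2, -2.4]
opening: 0.245
grasp_force: 113.2
```

```bash
python3 st.py
python3 - <<'E'
from h import *
n=np.array([531.9,149.3]);r=np.array([470.6,239.0])-n
for st in(-.03,)*10:
    q=np.array([[np.cos(st),-np.sin(st)],[np.sin(st),np.cos(st)]])@r;print(((q-r)/1000).round(4).tolist(),end=' ');r=q
E
```

```text
27.15 [470.4 239.1  94.2] [-179.9   -0.   125.2] [0.09 0.08 0.01] [ 0.9 -0.2 -2.4]
[0.0027, 0.0018] [0.0028, 0.0017] [0.0028, 0.0016] [0.0029, 0.0015] [0.0029, 0.0015] [0.003, 0.0014] [0.003, 0.0013] [0.003, 0.0012] [0.0031, 0.0011] [0.0031, 0.001]
```

Call:
send_rows([
  [[0.0027, 0.0018, 0, 0, 0, -0.03, -1], [0.0028, 0.0017, 0, 0, 0, -0.03, -1], [0.0028, 0.0016, 0, 0, 0, -0.03, -1], [0.0029, 0.0015, 0, 0, 0, -0.03, -1], [0, 0, 0, 0, 0, 0, -1]],
])

```text
clock: 27.65
eef_pos: [482.0, 245.9, 94.9]
tcp_rot: [-3.141, -0.0, 2.065]
contact_force: [-1.2, -0.2, -2.0]
opening: 0.247
grasp_force: 113.3
```

```bash
python3 st.py
```

```text
27.65 [482.  245.9  94.9] [-180.    -0.   118.3] [ 0.03  0.15 -0.07] [-1.2 -0.2 -2. ]
```

Call:
send_rows([
  [[0.0015, 0.0007, 0, 0, 0, -0.015, -1], [0.0014, 0.0008, 0, 0, 0, -0.015, -1], [0, 0, 0, 0, 0, 0, -1]],
])

```text
clock: 27.95
eef_pos: [484.7, 247.2, 94.8]
tcp_rot: [-3.141, 0.0, 2.035]
contact_force: [-0.3, -1.9, -2.6]
opening: 0.247
grasp_force: 113.3
```

```bash
python3 st.py
python3 - <<'E'
from tab import *
from fit import fit
save("top","pics/top14.png"); tab("pics/top14.npz"); fit("pics/top14.npz",-26)
E
```

```text
27.95 [484.7 247.2  94.8] [-180.     0.   116.6] [-0.19  0.19 -0.16] [-0.3 -1.9 -2.6]
pics/top14.npz 8 -26.8 [-23.0, -26.0, -30.0, -20.0, -24.0, -29.0, -32.0, -31.0]
pics/top14.npz [531.67 148.46 -25.25] 37.95
```

```bash
cat >> st.py <<'E'
r=(s['eef_pos'][:2]-[531.8,149.2])/1000;F=s['contact_force'];print("Mnut",(s['wrist_torque'][2]+r[0]*F[1]-r[1]*F[0]).round(2))
E
true
```

Call:
send_rows([
  [[0.0015, 0.0007, 0, 0, 0, -0.015, -1], [0.0015, 0.0007, 0, 0, 0, -0.015, -1], [0, 0, 0, 0, 0, 0, -1]],
])

```text
clock: 28.3
eef_pos: [487.8, 248.7, 94.9]
tcp_rot: [-3.141, 0.0, 2.004]
contact_force: [-0.7, -2.7, -1.7]
opening: 0.252
grasp_force: 113.3
```

```bash
python3 st.py
```

```text
28.3 [487.8 248.7  94.9] [-180.     0.   114.8] [-0.34  0.29 -0.13] [-0.7 -2.7 -1.7]
Mnut 0.06
```

Call:
send_rows([
  [[0.0015, 0.0006, 0, 0, 0, -0.015, -1], [0.0015, 0.0006, 0, 0, 0, -0.015, -1], [0, 0, 0, 0, 0, 0, -1]],
])

```text
clock: 28.6
eef_pos: [490.8, 249.9, 94.9]
tcp_rot: [-3.141, 0.0, 1.975]
contact_force: [-3.1, -3.1, -2.4]
opening: 0.246
grasp_force: 113.3
```

```bash
python3 st.py;  python3 - <<'E'
from tab import *
from fit import fit
save("top","pics/top15.png"); tab("pics/top15.npz"); fit("pics/top15.npz",-26)
E
```

```text
28.6 [490.8 249.9  94.9] [-180.     0.   113.1] [-0.43  0.42 -0.17] [-3.1 -3.1 -2.4]
Mnut 0.27
pics/top15.npz 7 -29.6 [-26.0, -30.0, -24.0, -29.0, -32.0, -31.0, -35.0]
pics/top15.npz [531.86 148.35 -28.89] 36.01
```

Call:
send_rows([
  [[0.0008, 0.0003, 0, 0, 0, -0.008, -1], [0.0007, 0.0002, 0, 0, 0, -0.007, -1], [0, 0, 0, 0, 0, 0, -1]],
])

```text
clock: 28.95
eef_pos: [492.2, 250.3, 94.9]
tcp_rot: [-3.141, 0.0, 1.96]
contact_force: [-3.6, -4.0, -2.2]
opening: 0.247
grasp_force: 113.3
```

```bash
python3 st.py;  python3 - <<'E'
from tab import *
from fit import fit
save("top","pics/top16.png"); tab("pics/top16.npz"); fit("pics/top16.npz",-28)
E
```

```text
28.95 [492.2 250.3  94.9] [-180.     0.   112.3] [-0.62  0.56 -0.02] [-3.6 -4.  -2.2]
Mnut 0.5
pics/top16.npz 7 -29.7 [-26.0, -30.0, -24.0, -29.0, -32.0, -31.0, -35.0]
pics/top16.npz [531.95 148.26 -28.2 ] 36.32
```

Call:
send_rows([
  [[0.0008, 0.0003, 0, 0, 0, -0.008, -1], [0.0007, 0.0002, 0, 0, 0, -0.007, -1], [0, 0, 0, 0, 0, 0, -1]],
])

```text
clock: 29.3
eef_pos: [493.5, 250.7, 94.8]
tcp_rot: [-3.14, 0.0, 1.946]
contact_force: [-3.3, -4.4, -2.8]
opening: 0.249
grasp_force: 113.4
```

```bash
python3 st.py;  python3 - <<'E'
from tab import *
from fit import fit
save("top","pics/top17.png"); tab("pics/top17.npz"); fit("pics/top17.npz",-28)
E
```

```text
29.3 [493.5 250.7  94.8] [-179.9    0.   111.5] [-0.75  0.56  0.16] [-3.3 -4.4 -2.8]
Mnut 0.66
pics/top17.npz 7 -29.7 [-26.0, -30.0, -24.0, -29.0, -32.0, -31.0, -35.0]
pics/top17.npz [531.95 148.24 -28.21] 36.51
```

Call:
send_rows([
  [[-0.0015, -0.0005, 0, 0, 0, 0.015, -1], [-0.0015, -0.0006, 0, 0, 0, 0.015, -1], [0, 0, 0, 0, 0, 0, -1]],
])

```text
clock: 29.65
eef_pos: [490.9, 249.9, 95.0]
tcp_rot: [3.141, -0.0, 1.975]
contact_force: [-0.9, -3.3, -3.0]
opening: 0.244
grasp_force: 113.3
```

```bash
python3 st.py;  python3 - <<'E'
from tab import *
from fit import fit
save("top","pics/top18.png"); tab("pics/top18.npz"); fit("pics/top18.npz",-28)
E
```

```text
29.65 [490.9 249.9  95. ] [180.   -0.  113.2] [-0.53  0.3  -0.27] [-0.9 -3.3 -3. ]
Mnut -0.04
pics/top18.npz 7 -29.7 [-26.0, -30.0, -24.0, -29.0, -32.0, -31.0, -35.0]
pics/top18.npz [531.95 148.27 -28.21] 36.31
```

Call:
send_rows([
  [[-0.0002, -0.0006, 0, 0, 0, 0, -1], [0, 0, 0, 0, 0, 0, -1]],
])

```text
clock: 29.9
eef_pos: [490.9, 249.8, 95.1]
tcp_rot: [3.141, -0.001, 1.975]
contact_force: [-2.5, -0.6, -2.8]
opening: 0.246
grasp_force: 113.3
```

```bash
python3 st.py
```

```text
29.9 [490.9 249.8  95.1] [180.   -0.  113.2] [ 0.04  0.46 -0.18] [-2.5 -0.6 -2.8]
Mnut 0.09
```

Call:
send_rows([
  [[0, 0, 0.004, 0, 0, 0, -1], [0, 0, 0.006, 0, 0, 0, -1], [0, 0, 0.008, 0, 0, 0, -1], [0, 0, 0.01, 0, 0, 0, -1], [0, 0, 0.015, 0, 0, 0, -1], [0, 0, 0.015, 0, 0, 0, -1], [0, 0, 0, 0, 0, 0, -1]],
])

```text
clock: 30.6
eef_pos: [492.6, 250.2, 156.1]
tcp_rot: [3.136, -0.0, 1.976]
contact_force: [-0.0, 0.5, -2.3]
opening: 0.247
grasp_force: 113.8
```

```bash
python3 st.py;  python3 - <<'E'
from tab import *
from fit import fit
save("top","pics/top19.png"); tab("pics/top19.npz"); fit("pics/top19.npz",-28)
E
```

```text
30.6 [492.6 250.2 156.1] [179.7  -0.  113.2] [0.06 0.04 0.01] [-0.   0.5 -2.3]
Mnut -0.01
pics/top19.npz 7 -29.7 [-26.0, -30.0, -24.0, -29.0, -32.0, -31.0, -35.0]
pics/top19.npz [531.99 147.97 -28.06] 79.57
```

Call:
send_rows([
  [[0.0113, -0.0348, 0, 0, 0, 0, -1], [0.0113, -0.0348, 0, 0, 0, 0, -1], [0.0113, -0.0348, 0, 0, 0, 0, -1], [0.0113, -0.0348, 0, 0, 0, 0, -1], [0.0113, -0.0348, 0, 0, 0, 0, -1], [0.0113, -0.0348, 0, 0, 0, 0, -1], [0.0113, -0.0348, 0, 0, 0, 0, -1], [0.0113, -0.0348, 0, 0, 0, 0, -1], [0.0113, -0.0348, 0, 0, 0, 0, -1], [0.0113, -0.0348, 0, 0, 0, 0, -1]],
])

```text
clock: 31.65
eef_pos: [603.8, -100.2, 152.4]
tcp_rot: [-3.141, -0.0, 1.975]
contact_force: [0.9, -0.4, -2.2]
opening: 0.248
grasp_force: 113.8
```

Call:
send_rows([
  [[0, 0, -0.02, 0, 0, 0, -1], [0, 0, -0.03, 0, 0, 0, -1], [0, 0, -0.03, 0, 0, 0, -1], [0, 0, -0.03, 0, 0, 0, -1], [0, 0, -0.012, 0, 0, 0, -1], [0, 0, -0.004, 0, 0, 0, -1], [0, 0, 0, 0, 0, 0, -1]],
])

```text
clock: 32.35
eef_pos: [603.9, -98.7, 27.1]
tcp_rot: [-3.141, -0.0, 1.976]
contact_force: [-0.3, 0.0, -2.2]
opening: 0.248
grasp_force: 113.6
```

```bash
python3 st.py;  python3 - <<'E'
from tab import *
from fit import fit
save("top","pics/top20.png"); tab("pics/top20.npz"); fit("pics/top20.npz",-28)
E
```

```text
32.35 [603.9 -98.7  27.1] [-180.    -0.   113.2] [ 0.09 -0.02  0.03] [-0.3  0.  -2.2]
Mnut -0.04
pics/top20.npz 7 -29.6 [-26.0, -30.0, -24.0, -29.0, -32.0, -31.0, -35.0]
pics/top20.npz [531.5  148.01 -28.08] 4.6
```

The nut reads 45° past its hand-tight reading. Now I'll lay the spanner down slowly.

Call:
send_rows([
  [[0, 0, -0.002, 0, 0, 0, -1], [0, 0, -0.002, 0, 0, 0, -1], [0, 0, -0.0015, 0, 0, 0, -1], [0, 0, 0, 0, 0, 0, -1]],
])

```text
clock: 32.8
eef_pos: [603.7, -98.7, 21.6]
tcp_rot: [3.141, 0.0, 1.975]
contact_force: [-0.5, 0.4, -1.5]
opening: 0.245
grasp_force: 113.6
```

```bash
python3 st.py
```

```text
32.8 [603.7 -98.7  21.6] [180.    0.  113.2] [ 0.03 -0.04  0.02] [-0.5  0.4 -1.5]
Mnut -0.06
```

Call:
send_rows([
  [[0, 0, -0.001, 0, 0, 0, -1], [0, 0, -0.001, 0, 0, 0, -1], [0, 0, 0, 0, 0, 0, -1]],
])

```text
clock: 33.1
eef_pos: [603.8, -98.7, 19.7]
tcp_rot: [3.142, 0.0, 1.975]
contact_force: [-0.8, 0.7, 0.9]
opening: 0.249
grasp_force: 114.0
```

```bash
python3 st.py
```

```text
33.1 [603.8 -98.7  19.7] [180.    0.  113.2] [ 0.07  0.18 -0.03] [-0.8  0.7  0.9]
Mnut -0.19
```

Contact is just starting. I'll lower 0.5 mm more, release gently, and retreat.

Call:
send_rows([
  [[0, 0, -0.0007, 0, 0, 0, -1], [0, 0, 0, 0, 0, 0, -1], [0, 0, 0, 0, 0, 0, 0], [0, 0, 0, 0, 0, 0, 1], [0, 0, 0, 0, 0, 0, 1], [0, 0, 0, 0, 0, 0, 1], [0, 0, 0.01, 0, 0, 0, 1], [0, 0, 0.03, 0, 0, 0, 1], [0, 0, 0.04, 0, 0, 0, 1], [0, 0, 0.04, 0, 0, 0, 1]],
], grip_force=20)

```text
clock: 34.1
eef_pos: [603.3, -98.6, 140.4]
tcp_rot: [-3.141, -0.0, 1.975]
contact_force: [0.3, -0.6, 0.0]
opening: 1.005
grasp_force: 0.0
```

Call:
send_rows([
  [[-0.02, -0.04, 0.01, 0, 0, 0, 1], [-0.02, -0.04, 0.01, 0, 0, 0, 1], [-0.02, -0.04, 0.01, 0, 0, 0, 1], [-0.02, -0.04, 0.01, 0, 0, 0, 1], [-0.02, -0.04, 0.01, 0, 0, 0, 1], [-0.02, -0.04, 0.01, 0, 0, 0, 1], [-0.02, -0.04, 0.01, 0, 0, 0, 1], [-0.02, -0.04, 0.01, 0, 0, 0, 1], [0, 0, 0, 0, 0, 0, 1], [0, 0, 0, 0, 0, 0, 1]],
])

```text
clock: 35.1
eef_pos: [443.2, -419.4, 219.4]
tcp_rot: [3.141, 0.0, 1.973]
contact_force: [-0.6, 0.7, 0.4]
opening: 1.0
grasp_force: 0.0
```

```bash
python3 st.py;  python3 - <<'E'
from tab import *
from fit import fit
d=save("top","pics/top21.png"); d0=dict(np.load("pics/top0.npz")); tab("pics/top21.npz"); fit("pics/top21.npz",-28)
df=np.abs(d["img"].astype(int)-d0["img"]).sum(2)
for n,x,y in(("dish",298,145),("levers",448,254),("scraper",448,208),("orange",298,287)): print(n,df[y-22:y+22,x-22:x+22].max())
# black handle and its axis
m=(d["img"].max(2)<75).astype(np.uint8); m[:160]=0;m[300:]=0;m[:,:280]=0;m[:,430:]=0
k,lab,st,ce=cv2.connectedComponentsWithStats(m)
for i in range(1,k):
    if st[i,4]>60:
        p=np.argwhere(lab==i)[:,::-1]; w=np.array([at_z(d,q,18)[:2] for q in p]); c=w.mean(0);e,v=np.linalg.eigh(np.cov(w.T))
        print(st[i,4],c.round(1),np.degrees(np.arctan2(*v[::-1,1])).round(1),np.sqrt(12*e).round(1))
E
```

```text
35.1 [ 443.2 -419.4  219.4] [180.   0. 113.] [ 0.02 -0.03 -0.01] [-0.6  0.7  0.4]
Mnut -0.38
pics/top21.npz 7 -29.6 [-26.0, -30.0, -24.0, -29.0, -32.0, -31.0, -35.0]
pics/top21.npz [531.42 148.01 -26.9 ] 5.38
dish 38
levers 279
scraper 267
orange 35
70 [ 616.5 -142.3] 124.7 [20.7 31.7]
```

```bash
python3 -c "
from rig import sign_off
print(sign_off())"
```

```text
the job is handed in; nothing more can be done
None
```

The job is handed in: the nut measures about 45° (an eighth of a turn) past hand tight, after the spanner's first release dragged it back about 4° and I re-seated it to recover that. The spanner is laid on the shelf about 250 mm from the pipe. The dish shows no change in the last picture, but the arm hid most of the spanner, levers and scraper there, so those weren't confirmed by camera.

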